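# Test the alarm unit under its dust cover

### The arm

A 6-joint arm with a two-finger parallel gripper is mounted at the origin on a cart in front of the work surface, level with it; the furniture and walls round the work are solid. World frame = base frame: x ahead of the robot, y to its left, z up, the work surface at z = 0. Lengths are in m, angles in rad, forces in N, time in s.
With the tool pointing down it reaches from about 0.3 to 0.775 m from the base axis. Payload 14.6 kg.
Tool frame: the origin (TCP) lies between the finger pads; the fingertips stand 8 mm ahead of it and the grasp point (between the pads) lies 11 mm behind it (ctrl.tip_reach is the distance from the TCP to the fingertips, in m); y points along the fingers, z is the direction in which the jaws open and shut, and the axes are right-handed (so a half turn about y gives the same grasp; the last joint's range is limited). The gripper opens to 94 mm and grips with 3 to 60 N. Pads are 16 mm wide; open, the fingers measure 119 mm over their backs; the gripper's body (75 mm by 177 mm) begins 78 mm behind the grasp point.
Start: joints at [-1.181, 0.3, 1.521, -0, 1.321, -0.067], TCP at [0.243, -0.494, 0.213] pointing down, gripper open.
Joint ranges: [-3.03, 3.03], [-0.79, 2.21], [0.23, 2.52], [-1.04, 4.18], [0, 3.07], [-2.55, 2.55]. Speed limits (rad/s): [2.22, 2.22, 2.57, 3.14, 3.14, 3.14].

### API

Orientations are given as [roll, pitch, yaw] about the fixed x, y, z axes, in that order (R = Rz(yaw) Ry(pitch) Rx(roll)).
In Python, from station import ctrl gives the robot as it stands.
- The arm moves only by the tool play_rows, never from a script. Its arguments are lists of equal length, an entry for each row: "twist": the turn, a rotation vector about the world's x, y, z as a fraction of full scale, a list of three; "travel": the shift along the world's x, y, z as a fraction of full scale, a list of three; "grip": the gripper's target within -1 to 1 (shut at 1, half-way at 0, fully open at -1). A call has 1 to 12 rows; each row shifts and turns the commanded pose from where the row before left it; what a row does not reach is not made up. Full scale, the value 1, is 5 cm for a shift and 90 degrees for a turn. A row lasts 1/10 s, in which the tool goes at most 50 mm and 8.59 degrees, less where a joint would pass 70% of its speed; a pose out of reach is approached as far as the arm can. A call with a number of a shift or a turn outside -1 to 1 is refused whole. A call with a gripper value outside its range is refused whole. The fingers move at their own pace and stop on an object; "force" is the grip in N (left out, the last holds). Time passes only in rows, so rows that do not move let the fingers close. It gives the time, the measured TCP pose, the force and the opening at its end, in the units of the state.
- ctrl.get_obs(): the state, without advancing time (a new reading comes with each control period).
- ctrl.camera(name): name is "scene" or "top" or "wrist"; returns a dict with "img" (420x560x3 uint8, red, green, blue), "vfov" (degrees; the focal length in pixels is half the picture's height over the tangent of half this angle, whatever the lens; pixels are square), "cx", "cy" (the principal point, pixels), "rvec" (rotation vector, rad) and "tvec" (3), from world to camera coordinates, as OpenCV has them. Camera axes: x right, y down, z forward; pixel columns grow to the right and rows downward; lengths in m; the calibration is good to about 2 mm. A picture is of the moment at which its call begins. There is no depth.
- ctrl.hand_in(): hands the job in, once; it reports no verdict.
Trained networks look in a picture, given as the dict that the camera call returned (one of the last four; its "shot" number tells which), for a name from the list of things; names that differ only in an ending like _2 or _b are one class to them, and where a whole thing is asked for, a point or a joint stands for the part that bears it (a point fixed in the world has none). Each returns a list of dicts, best first, with "confidence" (0 to 1); they miss things now and then, are a little off and sometimes report something else, mostly with a low value. They report only what shows in the picture. A call takes as long as a camera call.
- ctrl.boxes_of(name, picture): "point" ([column, row] in pixels, amid what is visible of it).
- ctrl.trace(name, picture): "pixels" (420x560 bool, what is visible of it) and "point" ([column, row] in pixels, amid what is visible of it).
The state is a dict: "time_s": time; "qpos": joint angles; "joint_vel": joint speeds; "tau": joint torques, N m; "ee_pos": TCP position; "eef_rot": TCP orientation; "force": force on the tool from outside, world axes, zero at the start; "moment": the same for the moment, N m; "grip_width": finger opening in m.
Only numpy, scipy, OpenCV 4.12 (cv2) and the standard library are available. Lean on these libraries where they do the work, as an engineer would, in place of code of your own. Each camera call takes 0.05 s, during which the arm holds its last target.

### The job

The three-channel alarm unit on the bench has three like test keys under its sliding dust cover, but only the key of the channel in service is free; the other two are blocked and hardly give. Slide the cover fully aside, find the free key by feel without forcing the blocked ones, press it right down and hold it there for about a second, then let it up and slide the cover back fully home. Leave everything else on the bench undisturbed.

Things in the scene. Friction and masses are not known exactly. Their poses are not given: they have to be found in the camera images.
- alarm_unit: Grey console fixed to the bench, 190 x 190 x 60 mm, its flat aluminium deck 60 mm above the bench. Origin: centre of its underside; z up; its front (grille and lens) faces its own -x. The cover and keys are on the deck in its -y half; the +y half of the deck is where the open cover goes. Guide rails and end stops along the deck's front and rear edges rise 10 mm; the cover is home or fully aside when its guide shoes meet the stops.
- cover (a joint): Travel of the dust cover along the unit's +y: 0 = fully home against its end stop, over the keys; 0.080 m = fully aside against its other stop. It starts nearly home, up to 15 mm ajar. It drags with about 4 N all the way, stays where it is left, and at the stops the force rises sharply. The cover is a grey shallow hood, 154 mm (unit x) by 68 mm (unit y), its top 84 mm above the bench.
- cover_rib (a point): Middle of the top edge of the finger rib on the cover, 104 mm above the bench; moves with the cover. The rib runs along the unit's x, 80 mm long, 10 mm thick, and stands 20 mm above the cover's top, along its centreline: push it sideways from either side. With the cover home it lies above the row of keys.
- key_front (a point): Centre of the top of the key nearest the unit's front, when up: 74 mm above the bench. All three keys are black round caps, 27 mm across, standing 14 mm above the deck, in a row along the unit's x at 46 mm pitch, 44 mm to the -y side of the unit's centre. Which of the three places has the free key differs each time and cannot be seen.
- key_middle (a point): The same point of the middle key.
- key_rear (a point): The same point of the key nearest the unit's rear.
- free_key (a joint): Pressed 0 to 0.006 m straight down (0 = up). The free key, in whichever place it is: springs back; starts to give at about 1.5 N and is right down (6 mm) at about 5 N.
- blocked_key_1 (a joint): Pressed 0 to 0.006 m straight down (0 = up). One of the blocked keys, in whichever place it is: very stiff, it gives only 1 mm for each 5 N. More than 20 N (4 mm) on it counts as forcing it.
- blocked_key_2 (a joint): The other blocked key, as blocked_key_1.
- timer: White clockwork bench timer, 62 x 62 x 38 mm. Bystander, loose; origin at the centre of its underside.
- pen: Marker pen, 132 x 12 x 13 mm, lying. Bystander, loose; origin at the centre of its underside.
- lid_dish: Petri dish, 100 mm across, 26 mm tall. Bystander, loose; origin at the centre of its underside.
- forceps_1: Steel forceps, 145 x 14 x 10 mm, lying. Bystander, loose; origin at the centre of its underside.
- pot: Small lidded sample pot, 37 mm across, 42 mm tall. Bystander, loose; origin at the centre of its underside.
- dishes: Stack of petri dishes, 100 mm across, 78 mm tall. Bystander, loose; origin at the centre of its underside.

How it is judged:
By the outcome, as a careful person would: the job done as asked, in the order asked, and still so for the second after the job is handed in, with the robot touching nothing.
It also fails if it takes over 64 s, if anything falls off the work surface, if the arm or the gripper's body presses on something with over 40 N, if the wrist force passes 120 N, or if a joint passes its speed limit or range.

## Working session

There is one attempt and no reset: what is moved stays moved. The work goes in short steps, Python scripts to look and compute and a tool call to move; the robot and the scene stay as the last step left them, time stands still between calls to the robot, and variables do not carry over. Pictures are saved under pics/ and viewed, and the job is handed in when it is done.

Besides the shell and the picture viewer there is one more tool, called after "Request:" as name(argument=value, ...) on one line, values as JSON. play_rows: Moves the arm, as the interface text tells. Its arguments: {"type":"object","properties":{"twist":{"type":"array"},"travel":{"type":"array"},"grip":{"type":"array"},"force":{"type":"number"}},"required":["twist","travel","grip"]}

```bash
mkdir -p pics; cat > h.py <<'E'
import numpy as np, cv2
from station import ctrl
def shot(n,f):
    p=ctrl.camera(n); cv2.imwrite('pics/'+f,p['img'][:,:,::-1]); return p
def K(p):
    f=p['img'].shape[0]/2/np.tan(np.radians(p['vfov'])/2)
    return np.array([[f,0,p['cx']],[0,f,p['cy']],[0,0,1]])
def ray(p,uv,z):
    R=cv2.Rodrigues(np.array(p['rvec'],float))[0]; t=np.array(p['tvec'],float).ravel()
    c=-R.T@t; d=R.T@np.linalg.inv(K(p))@np.array([uv[0],uv[1],1.])
    return c+d*(z-c[2])/d[2]
def proj(p,X):
    return cv2.projectPoints(np.array(X,float).reshape(-1,3),np.array(p['rvec'],float),np.array(p['tvec'],float),K(p),None)[0].reshape(-1,2)
E
python3 - <<'E'
from h import *
o=ctrl.get_obs()
print({k:np.round(v,3) for k,v in o.items()}, ctrl.tip_reach)
for n in ['top','scene']:
    p=shot(n,n+'1.png')
    for k,z in [('alarm_unit',.06),('cover',.084),('cover_rib',.104),('timer',.038),('pen',.01),('lid_dish',.026),('forceps_1',.01),('pot',.042),('dishes',.078)]:
        for b in ctrl.boxes_of(k,p)[:2]: print(n,k,np.round(b['point']),round(b['confidence'],2),np.round(ray(p,b['point'],z),3))
E
```

```text
{'time_s': np.float64(0.0), 'qpos': array([-1.181,  0.3  ,  1.522, -0.   ,  1.321, -0.067]), 'joint_vel': array([-0.   , -0.   ,  0.001,  0.001, -0.001, -0.001]), 'tau': array([ 1.0000e-03, -5.3181e+01, -3.5274e+01,  7.1000e-02,  2.4000e-02,
       -0.0000e+00]), 'ee_pos': array([ 0.242, -0.493,  0.213]), 'eef_rot': array([-1.572,  0.   , -2.685]), 'force': array([-0.959, -0.922, -0.268]), 'moment': array([ 0.048, -0.011,  0.035]), 'grip_width': np.float64(0.094)} 0.008
top alarm_unit [251. 188.] 0.87 [0.574 0.064 0.06 ]
top cover [259. 181.] 0.71 [0.586 0.041 0.084]
top cover_rib [261. 180.] 0.61 [0.583 0.036 0.104]
top timer [190. 275.] 0.71 [0.365 0.212 0.038]
top pen [269. 255.] 0.78 [0.412 0.021 0.01 ]
top lid_dish [396. 218.] 0.91 [ 0.502 -0.297  0.026]
top forceps_1 [369. 259.] 0.57 [ 0.4  -0.23  0.01]
top pot [400. 164.] 0.77 [ 0.635 -0.309  0.042]
top pot [151. 156.] 0.4 [0.658 0.313 0.042]
top dishes [153. 156.] 0.75 [0.649 0.3   0.078]
top dishes [246. 186.] 0.2 [0.575 0.073 0.078]
scene pen [253. 254.] 0.54 [0.388 0.017 0.01 ]
scene lid_dish [375. 263.] 0.72 [ 0.492 -0.31   0.026]
scene forceps_1 [311. 299.] 0.74 [ 0.316 -0.193  0.01 ]
```

View pics/top1.png

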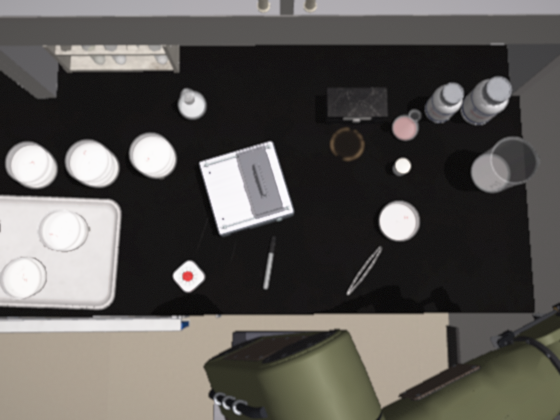

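View pics/scene1.png

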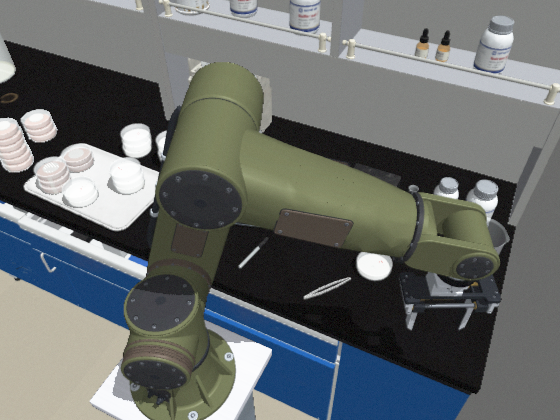

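```bash
python3 - <<'E'
from h import *
from scipy.optimize import least_squares
p=shot('top','top2.png')
im=p['img'][130:250,180:310,::-1]; cv2.imwrite('pics/crop1.png',cv2.resize(im,None,fx=5,fy=5,interpolation=cv2.INTER_CUBIC))
for k,z in [('alarm_unit',.06),('cover',.084),('cover_rib',.104)]:
    for t in ctrl.trace(k,p)[:1]:
        m=t['pixels'].astype(np.uint8); c=max(cv2.findContours(m,0,2)[0],key=cv2.contourArea)
        r=cv2.minAreaRect(c); b=cv2.boxPoints(r)
        print(k,t['confidence'],m.sum(),np.round(b,1).tolist()); w=np.array([ray(p,q,z)[:2] for q in b]); print(np.round(w,3).tolist(),w.mean(0),[np.linalg.norm(w[i]-w[i-1]).round(3) for i in range(4)],[np.degrees(np.arctan2(*(w[i]-w[i-1])[::-1])).round(1) for i in range(4)])
R=cv2.Rodrigues(np.array(p['rvec'],float))[0];print(-R.T@np.array(p['tvec']).ravel(),K(p)[0,0])
E
```

```text
alarm_unit 0.81 5974 [[197.10000610351562, 160.60000610351562], [272.29998779296875, 138.8000030517578], [294.3999938964844, 214.89999389648438], [219.3000030517578, 236.8000030517578]]
[[0.643, 0.195], [0.697, 0.01], [0.506, -0.043], [0.454, 0.139]] [0.57504791 0.07543339] [np.float64(0.196), np.float64(0.193), np.float64(0.198), np.float64(0.189)] [np.float64(16.6), np.float64(-73.6), np.float64(-164.5), np.float64(105.9)]
cover 0.68 1947 [[235.5, 152.5], [264.29998779296875, 143.6999969482422], [284.70001220703125, 210.10000610351562], [255.89999389648438, 218.89999389648438]]
[[0.656, 0.099], [0.678, 0.029], [0.515, -0.019], [0.494, 0.05]] [0.58574388 0.03977921] [np.float64(0.17), np.float64(0.073), np.float64(0.17), np.float64(0.072)] [np.float64(16.9), np.float64(-72.8), np.float64(-163.6), np.float64(106.8)]
cover_rib 0.56 2037 [[234.3000030517578, 152.60000610351562], [264.20001220703125, 143.3000030517578], [285.20001220703125, 210.8000030517578], [255.3000030517578, 220.1999969482422]]
[[0.651, 0.1], [0.673, 0.029], [0.51, -0.02], [0.489, 0.05]] [0.58072968 0.03991086] [np.float64(0.17), np.float64(0.075), np.float64(0.17), np.float64(0.073)] [np.float64(17.1), np.float64(-72.5), np.float64(-163.3), np.float64(107.1)]
[ 0.33626136 -0.00639508  1.31170835] 520.5253125709563
```

View pics/crop1.png

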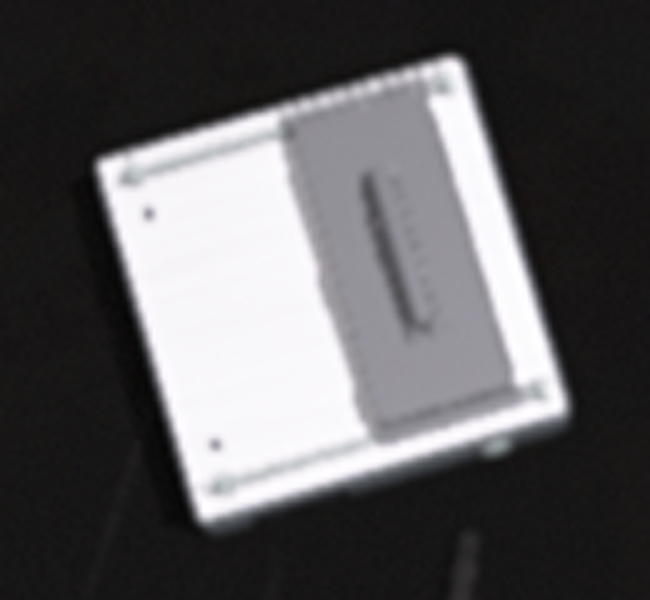

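```bash
cat >> h.py <<'E'
from scipy.optimize import least_squares
E
python3 - <<'E'
from h import *
p=ctrl.camera('top')
c=(np.array([[97,158],[463,54],[571,410],[200,518]])+.5)/5-.5+[180,130]
w=np.array([ray(p,q,.06)[:2] for q in c])
print(w,[np.linalg.norm(w[i]-w[i-1]).round(3) for i in range(4)])
L=np.array([[.095,.095],[.095,-.095],[-.095,-.095],[-.095,.095]])
f=lambda s:(s[:2]+L@np.array([[np.cos(s[2]),np.sin(s[2])],[-np.sin(s[2]),np.cos(s[2])]])-w).ravel()
r=least_squares(f,[.57,.07,.28]);print(r.x,np.degrees(r.x[2]),np.round(r.fun,3))
s=r.x; M=np.array([[np.cos(s[2]),-np.sin(s[2])],[np.sin(s[2]),np.cos(s[2])]])
U=lambda x,y:s[:2]+M@[x,y]
for n,x in zip('fmr',(-.046,0,.046)): print(n,U(x,-.044))
# cover edges from crop
for q,z in [((281,115),.084),((430,85),.084),((515,375),.084),((365,435),.084),((368,172),.104),((415,330),.104)]:
  g=ray(p,(np.array(q)+.5)/5-.5+[180,130],z)[:2]; print(q,M.T@(g-s[:2]))
for k in ['middle','rear','front']: pass
E
```

```text
[[ 0.64109097  0.19054943]
 [ 0.69285133  0.01043373]
 [ 0.51445132 -0.0412385 ]
 [ 0.4629938   0.13829078]] [np.float64(0.186), np.float64(0.187), np.float64(0.186), np.float64(0.187)]
[0.57784685 0.07450886 0.2815714 ] 16.13285293483658 [ 0.002  0.002  0.003 -0.001 -0.001 -0.002 -0.003  0.001]
f [0.54588442 0.01945977]
m [0.59007294 0.03224158]
r [0.63426146 0.04502339]
(281, 115) [0.08173662 0.00107708]
(430, 85) [ 0.07568633 -0.07220903]
(515, 375) [-0.0723972  -0.07119967]
(365, 435) [-0.07982231  0.00541923]
(368, 172) [ 0.03788449 -0.03109417]
(415, 330) [-0.04146208 -0.03119743]
```

Request:
play_rows(twist=[[0,0,-0.0093],[0,0,-0.0093],[0,0,-0.0093],[0,0,-0.0093],[0,0,-0.0093],[0,0,-0.0093],[0,0,-0.0093],[0,0,-0.0093],[0,0,-0.0093],[0,0,-0.0093],[0,0,-0.0093],[0,0,-0.0093]], travel=[[0.3,0.5,0],[0.5,0.72,0],[0.5,0.72,0],[0.5,0.72,0],[0.5,0.72,0],[0.5,0.72,0],[0.5,0.72,0],[0.5,0.72,0],[0.5,0.72,0],[0.5,0.72,0],[0.3,0.5,0],[0.1,0.2,0]], grip=[1,1,1,1,1,1,1,1,1,1,1,1], force=30)

```text
time_s: 2.45
ee_pos: [0.5036, -0.1073, 0.2133]
eef_rot: [-1.571, 0.0, -2.858]
force: [0.4, -0.9, 0.2]
grip_width: 0.0018
```

```bash
python3 - <<'E'
from h import *
o=ctrl.get_obs()
print({k:np.round(v,3) for k,v in o.items()})
p=shot('wrist','w1.png')
s=[.5778,.0745,.2816]; M=np.array([[np.cos(s[2]),-np.sin(s[2])],[np.sin(s[2]),np.cos(s[2])]])
pts=[]
for x,y,z in [(.095,.095,.06),(.095,-.095,.06),(-.095,-.095,.06),(-.095,.095,.06),(.04,-.034,.104),(-.04,-.034,.104)]:
  g=s[:2]+M@[x,y]; pts.append([*g,z])
q=proj(p,pts);print(q.round())
im=cv2.imread('pics/w1.png')
for u in q: cv2.circle(im,tuple(int(a) for a in u),3,(0,0,255),1)
cv2.imwrite('pics/w1b.png',im)
E
```

```text
{'time_s': np.float64(2.45), 'qpos': array([-0.281,  0.222,  1.62 ,  0.   ,  1.3  ,  1.006]), 'joint_vel': array([ 0.174,  0.048, -0.058, -0.005,  0.014,  0.325]), 'tau': array([  0.83 , -48.442, -35.34 ,   0.197,  -0.077,  -0.128]), 'ee_pos': array([ 0.504, -0.107,  0.213]), 'eef_rot': array([-1.571,  0.   , -2.858]), 'force': array([ 0.379, -0.948,  0.188]), 'moment': array([-0.019,  0.015, -0.02 ]), 'grip_width': np.float64(0.002)}
[[-51. -88.]
 [202. -87.]
 [212. 164.]
 [ -5. 164.]
 [101. -27.]
 [114.  97.]]
```

View pics/w1b.png

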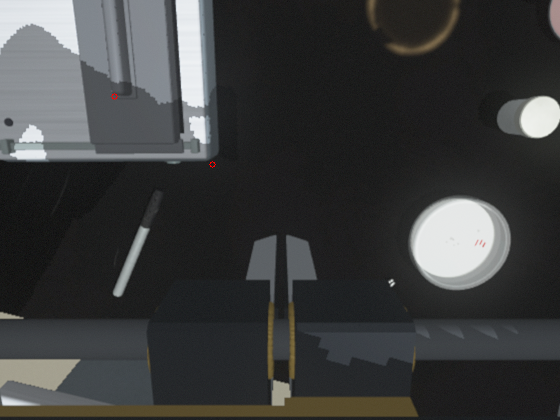

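Request:
play_rows(twist=[[0,0,-0.001],[0,0,0],[0,0,0],[0,0,0],[0,0,0]], travel=[[0.5,0.6,0],[0.6,0.7,0],[0.5,0.6,0],[0.3,0.3,0],[0,0,0]], grip=[1,1,1,1,1])

```text
time_s: 3.0
ee_pos: [0.5984, 0.0017, 0.2128]
eef_rot: [-1.571, -0.001, -2.859]
force: [-1.1, 1.3, 0.1]
grip_width: 0.0004
```

```bash
cat > w.py <<'E'
from h import *
import sys
o=ctrl.get_obs()
p=shot('wrist',sys.argv[1])
s=[.5778,.0745,.2816]; M=np.array([[np.cos(s[2]),-np.sin(s[2])],[np.sin(s[2]),np.cos(s[2])]])
print('unit',M.T@(o['ee_pos'][:2]-s[:2]),o['ee_pos'],o['eef_rot'],o['force'])
pts=[]
for x,y,z in [(.095,.095,.06),(.095,-.095,.06),(-.095,-.095,.06),(-.095,.095,.06),(.04,-.04,.104),(-.04,-.04,.104)]:
  g=s[:2]+M@[x,y]; pts.append([*g,z])
q=proj(p,pts);print(q.round())
im=p['img'][:,:,::-1].copy()
for u in q: cv2.circle(im,tuple(int(a) for a in u),3,(0,0,255),1)
cv2.imwrite('pics/'+sys.argv[1],im)
E
python3 w.py w2.png
```

```text
unit [-0.00044826 -0.07568684] [0.59840224 0.00166974 0.21282086] [-1.57112096e+00 -5.12221312e-04 -2.85940621e+00] [-1.05883113  1.3315867   0.14720838]
[[ 74.  82.]
 [303.  82.]
 [300. 291.]
 [101. 291.]
 [232. 154.]
 [235. 254.]]
```

View pics/w2.png

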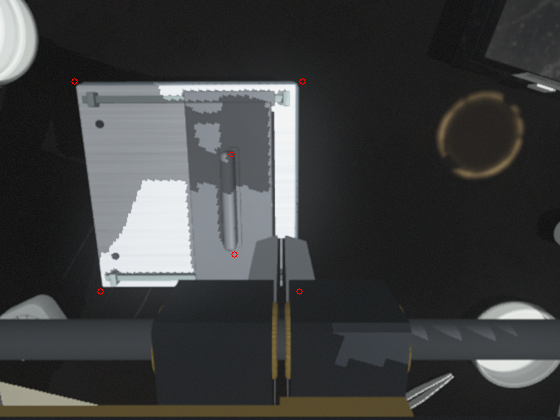

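Request:
play_rows(twist=[[0,0,0],[0,0,0],[0,0,0],[0,0,0],[0,0,0]], travel=[[0,0,-0.7],[0,0,-0.8],[0,0,-0.6],[0,0,-0.19],[0,0,0]], grip=[1,1,1,1,1])

```text
time_s: 3.55
ee_pos: [0.5969, -0.0005, 0.0986]
eef_rot: [-1.571, -0.002, -2.863]
force: [-0.0, -0.2, 0.6]
grip_width: 0.0007
```

Request:
play_rows(twist=[[0,0,0],[0,0,0],[0,0,0],[0,0,0],[0,0,0]], travel=[[-0.028,0.096,0],[-0.028,0.096,0],[-0.028,0.096,0],[-0.028,0.096,0],[0,0,0]], grip=[1,1,1,1,1])

```text
time_s: 4.05
ee_pos: [0.5919, 0.0204, 0.0993]
eef_rot: [-1.571, 0.0, -2.861]
force: [-0.1, 0.1, -0.5]
grip_width: 0.0004
```

Request:
play_rows(twist=[[0,0,0],[0,0,0],[0,0,0],[0,0,0],[0,0,0],[0,0,0],[0,0,0],[0,0,0]], travel=[[-0.028,0.096,0],[-0.028,0.096,0],[-0.028,0.096,0],[-0.028,0.096,0],[-0.028,0.096,0],[-0.028,0.096,0],[-0.028,0.096,0],[-0.028,0.096,0]], grip=[1,1,1,1,1,1,1,1])

```text
time_s: 4.85
ee_pos: [0.5807, 0.0584, 0.099]
eef_rot: [-1.571, 0.0, -2.862]
force: [0.4, -4.9, 2.8]
grip_width: 0.0005
```

```bash
python3 w.py w3.png
```

```text
unit [-0.0017267  -0.01626539] [0.58066135 0.05839544 0.09903526] [-1.57077141e+00  3.06150063e-05 -2.86168479e+00] [ 0.37848516 -4.86482292  2.76965337]
[[ 69.  62.]
 [427.  62.]
 [400. 371.]
 [109. 371.]
 [331. 178.]
 [326. 335.]]
```

View pics/w3.png

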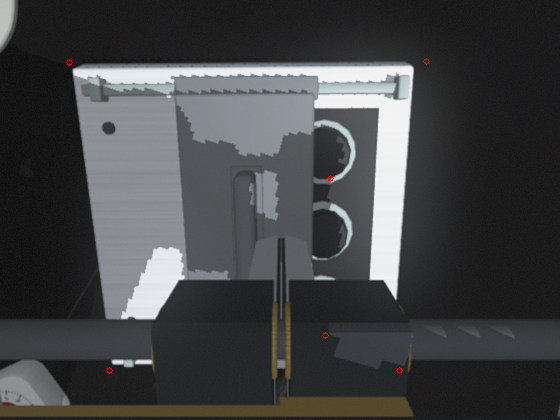

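Request:
play_rows(twist=[[0,0,0],[0,0,0],[0,0,0],[0,0,0],[0,0,0],[0,0,0],[0,0,0]], travel=[[-0.028,0.096,0],[-0.028,0.096,0],[-0.028,0.096,0],[-0.028,0.096,0],[-0.028,0.096,0],[-0.014,0.048,0],[0,0,0]], grip=[1,1,1,1,1,1,1])

```text
time_s: 5.6
ee_pos: [0.5729, 0.085, 0.0988]
eef_rot: [-1.571, -0.0, -2.861]
force: [-0.5, 0.5, -0.2]
grip_width: 0.0006
```

Request:
play_rows(twist=[[0,0,0],[0,0,0],[0,0,0],[0,0,0]], travel=[[-0.0056,0.0192,0],[-0.0056,0.0192,0],[-0.0056,0.0192,0],[0,0,0]], grip=[1,1,1,1])

```text
time_s: 6.0
ee_pos: [0.5722, 0.0873, 0.0988]
eef_rot: [-1.571, -0.0, -2.862]
force: [-0.0, -2.6, -0.9]
grip_width: 0.0004
```

Request:
play_rows(twist=[[0,0,0],[0,0,0],[0,0,0]], travel=[[-0.0056,0.0192,0],[-0.0056,0.0192,0],[-0.0056,0.0192,0]], grip=[1,1,1])

```text
time_s: 6.3
ee_pos: [0.5713, 0.0902, 0.0988]
eef_rot: [-1.571, -0.0, -2.862]
force: [1.2, -2.9, -2.2]
grip_width: 0.0006
```

Request:
play_rows(twist=[[0,0,0],[0,0,0],[0,0,0]], travel=[[-0.0056,0.0192,0],[-0.0056,0.0192,0],[0,0,0]], grip=[1,1,1])

```text
time_s: 6.6
ee_pos: [0.5707, 0.0923, 0.0989]
eef_rot: [-1.571, -0.0, -2.862]
force: [1.2, -2.4, -2.0]
grip_width: 0.0002
```

Request:
play_rows(twist=[[0,0,0],[0,0,0],[0,0,0]], travel=[[-0.0056,0.0192,0],[-0.0056,0.0192,0],[0,0,0]], grip=[1,1,1])

```text
time_s: 6.9
ee_pos: [0.5702, 0.0941, 0.0989]
eef_rot: [-1.571, -0.0, -2.862]
force: [0.4, -2.2, -1.7]
grip_width: 0.0007
```

```bash
python3 w.py w4.png
```

```text
unit [-0.00184386  0.02097543] [0.57019984 0.09413685 0.09891116] [-1.57090866e+00 -1.31378016e-04 -2.86157536e+00] [ 0.44007407 -2.16120083 -1.67818901]
[[139.  62.]
 [497.  62.]
 [457. 370.]
 [166. 371.]
 [413. 178.]
 [400. 335.]]
```

View pics/w4.png

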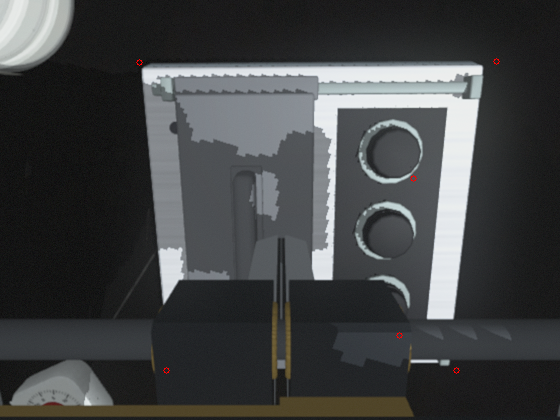

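Request:
play_rows(twist=[[0,0,0],[0,0,0],[0,0,0]], travel=[[-0.0056,0.0192,0],[-0.0056,0.0192,0],[0,0,0]], grip=[1,1,1])

```text
time_s: 7.25
ee_pos: [0.5697, 0.0957, 0.0989]
eef_rot: [-1.57, -0.0, -2.862]
force: [0.9, -5.7, -2.5]
grip_width: 0.0003
```

Request:
play_rows(twist=[[0,0,0],[0,0,0]], travel=[[-0.0056,0.0192,0],[0,0,0]], grip=[1,1])

```text
time_s: 7.45
ee_pos: [0.5697, 0.0958, 0.099]
eef_rot: [-1.569, 0.0, -2.862]
force: [3.8, -13.0, -2.7]
grip_width: 0.0007
```

Request:
play_rows(twist=[[0,0,0],[0,0,0],[0,0,0],[0,0,0],[0,0,0],[0,0,0],[0,0,0]], travel=[[0.028,-0.096,0],[0.056,-0.192,0],[0,0,0.5],[-0.4,-0.5,0.6],[-0.6,-0.5,0.6],[-0.2,0,0.2],[0,0,0]], grip=[1,1,1,1,1,1,1])

```text
time_s: 8.15
ee_pos: [0.5137, 0.032, 0.196]
eef_rot: [-1.57, 0.004, -2.863]
force: [0.6, 0.9, -0.4]
grip_width: 0.0007
```

```bash
python3 w.py w5.png; python3 - <<'E'
from h import *
p=ctrl.camera('wrist')
for k in ['key_front','key_middle','key_rear']:
  for b in ctrl.boxes_of(k,p)[:3]: print(k,b['point'],b['confidence'],ray(p,b['point'],.074))
p=shot('top','top3.png')
for k in ['key_front','key_middle','key_rear']:
  for b in ctrl.boxes_of(k,p)[:3]: print(k,b['point'],b['confidence'],ray(p,b['point'],.074))
im=p['img'][130:250,180:310,::-1]; cv2.imwrite('pics/crop3.png',cv2.resize(im,None,fx=5,fy=5,interpolation=cv2.INTER_CUBIC))
E
```

```text
unit [-0.07338743 -0.02304625] [0.51370755 0.03196765 0.1960497 ] [-1.57022724  0.00368129 -2.86253965] [ 0.6386632   0.93740517 -0.43146557]
[[119. -22.]
 [376. -23.]
 [363. 223.]
 [143. 224.]
 [304.  47.]
 [303. 167.]]
key_front [240.7, 105.1] 0.82 [0.5794087  0.08164608 0.074     ]
key_middle [238.6, 104.6] 0.75 [0.57932336 0.08326902 0.074     ]
key_rear [240.2, 106.7] 0.85 [0.57816748 0.08171598 0.074     ]
key_front [401.0, 164.5] 0.75 [ 0.62678401 -0.30352525  0.074     ]
key_front [217.4, 162.7] 0.56 [0.63370702 0.14365092 0.074     ]
key_middle [216.3, 161.6] 0.65 [0.63645895 0.14634905 0.074     ]
key_rear [219.6, 165.1] 0.88 [0.62771074 0.1382544  0.074     ]
```

View pics/w5.png

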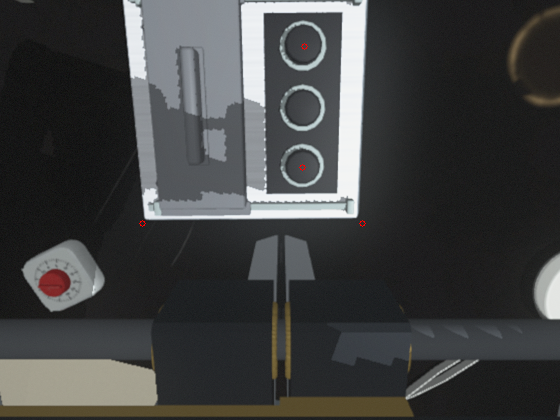

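View pics/crop3.png

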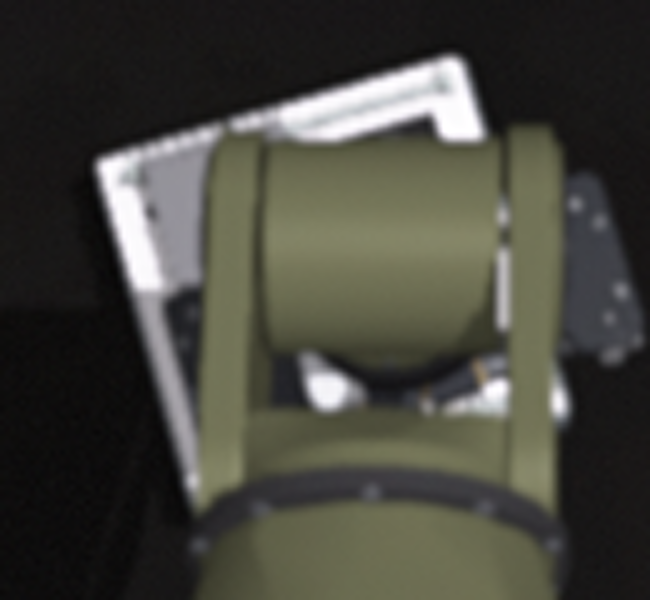

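```bash
python3 - <<'E'
from h import *
p=ctrl.camera('wrist')
s=[.5778,.0745,.2816]; M=np.array([[np.cos(s[2]),-np.sin(s[2])],[np.sin(s[2]),np.cos(s[2])]])
for q in [(304,46),(303,107),(303,165.5)]:
  g=ray(p,q,.074)[:2];print(g,M.T@(g-s[:2]))
R=cv2.Rodrigues(np.array(p['rvec'],float))[0];print(-R.T@np.array(p['tvec']).ravel())
E
```

```text
[0.63176464 0.048019  ] [ 0.0444802  -0.04043436]
[0.59049401 0.03623776] [ 0.00156121 -0.04028274]
[0.54803283 0.02333433] [-0.04281328 -0.04087827]
[0.58191051 0.05099726 0.36398569]
```

Request:
play_rows(twist=[[0,0,0],[0,0,0],[0,0,0],[0,0,0],[0,0,0],[0,0,0]], travel=[[0.3,-0.1,0],[0.346,-0.088,-0.3],[0,0,-0.7],[0,0,-0.7],[0,0,-0.4],[0,0,0]], grip=[1,1,1,1,1,1])

```text
time_s: 9.25
ee_pos: [0.5446, 0.0232, 0.0862]
eef_rot: [-1.572, -0.005, -2.862]
force: [-0.4, 0.5, 0.7]
grip_width: 0.0
```

```bash
python3 w.py w6.png
```

```text
unit [-0.04619835 -0.04007223] [0.5445571  0.02316794 0.08621155] [-1.57233461 -0.00482531 -2.86154963] [-0.41468506  0.54197652  0.70827909]
[[-11. -43.]
 [396. -44.]
 [372. 320.]
 [ 52. 320.]
 [277.  71.]
 [278. 263.]]
```

View pics/w6.png

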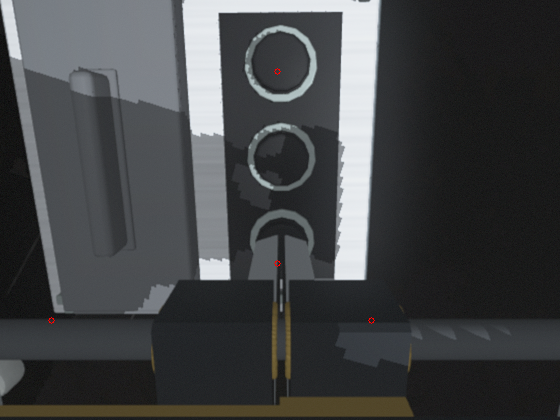

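Request:
play_rows(twist=[[0,0,0],[0,0,0],[0,0,0],[0,0,0]], travel=[[0.01,0,-0.04],[0.01,0,-0.02],[0,0,-0.02],[0,0,0]], grip=[1,1,1,1])

```text
time_s: 9.7
ee_pos: [0.5471, 0.0231, 0.0854]
eef_rot: [-1.571, 0.001, -2.862]
force: [0.6, 0.3, 0.0]
grip_width: 0.0003
```

Request:
play_rows(twist=[[0,0,0],[0,0,0]], travel=[[0,0,-0.02],[0,0,0]], grip=[1,1])

```text
time_s: 9.9
ee_pos: [0.5469, 0.0231, 0.084]
eef_rot: [-1.571, 0.0, -2.862]
force: [-0.8, 0.2, 0.2]
grip_width: 0.0006
```

Request:
play_rows(twist=[[0,0,0],[0,0,0]], travel=[[0,0,-0.03],[0,0,0]], grip=[1,1])

```text
time_s: 10.1
ee_pos: [0.547, 0.0231, 0.0824]
eef_rot: [-1.571, 0.0, -2.862]
force: [0.0, -0.0, -0.0]
grip_width: 0.0005
```

Request:
play_rows(twist=[[0,0,0],[0,0,0]], travel=[[0,0,-0.02],[0,0,0]], grip=[1,1])

```text
time_s: 10.3
ee_pos: [0.547, 0.0231, 0.0814]
eef_rot: [-1.571, 0.0, -2.862]
force: [-0.6, 0.1, 1.3]
grip_width: 0.0004
```

Request:
play_rows(twist=[[0,0,0],[0,0,0]], travel=[[0,0,-0.02],[0,0,0]], grip=[1,1])

```text
time_s: 10.5
ee_pos: [0.547, 0.0231, 0.0804]
eef_rot: [-1.571, 0.0, -2.862]
force: [-0.1, -1.0, 2.6]
grip_width: 0.0005
```

Request:
play_rows(twist=[[0,0,0],[0,0,0]], travel=[[0,0,-0.02],[0,0,0]], grip=[1,1])

```text
time_s: 10.7
ee_pos: [0.547, 0.0231, 0.0794]
eef_rot: [-1.571, 0.0, -2.862]
force: [-0.0, -0.4, 2.8]
grip_width: 0.0007
```

Request:
play_rows(twist=[[0,0,0],[0,0,0],[0,0,0]], travel=[[0,0,-0.02],[0,0,-0.02],[0,0,0]], grip=[1,1,1])

```text
time_s: 11.0
ee_pos: [0.547, 0.0231, 0.0774]
eef_rot: [-1.571, 0.0, -2.862]
force: [0.2, 0.3, 3.3]
grip_width: 0.0006
```

Request:
play_rows(twist=[[0,0,0],[0,0,0]], travel=[[0,0,-0.02],[0,0,0]], grip=[1,1])

```text
time_s: 11.2
ee_pos: [0.547, 0.0231, 0.0764]
eef_rot: [-1.571, 0.0, -2.862]
force: [-0.9, 0.0, 4.8]
grip_width: 0.0002
```

Request:
play_rows(twist=[[0,0,0],[0,0,0]], travel=[[0,0,-0.02],[0,0,0]], grip=[1,1])

```text
time_s: 11.4
ee_pos: [0.5471, 0.0231, 0.0762]
eef_rot: [-1.571, 0.0, -2.862]
force: [-4.4, -0.2, 11.1]
grip_width: 0.0004
```

Request:
play_rows(twist=[[0,0,0],[0,0,0],[0,0,0],[0,0,0],[0,0,0],[0,0,0],[0,0,0],[0,0,0],[0,0,0]], travel=[[0,0,0],[0,0,0],[0,0,0],[0,0,0],[0,0,0],[0,0,0],[0,0,0],[0,0,0],[0,0,0]], grip=[1,1,1,1,1,1,1,1,1])

```text
time_s: 12.3
ee_pos: [0.5471, 0.0231, 0.0761]
eef_rot: [-1.571, 0.001, -2.862]
force: [-5.3, 0.4, 11.8]
grip_width: 0.0004
```

Request:
play_rows(twist=[[0,0,0],[0,0,0],[0,0,0],[0,0,0]], travel=[[0,0,0.1],[0,0,0.2],[0,0,0.6],[0,0,0.2]], grip=[1,1,1,1])

```text
time_s: 12.7
ee_pos: [0.5477, 0.0231, 0.1329]
eef_rot: [-1.57, 0.003, -2.862]
force: [0.4, -0.3, -0.1]
grip_width: 0.0002
```

Request:
play_rows(twist=[[0,0,0],[0,0,0],[0,0,0],[0,0,0],[0,0,0],[0,0,0]], travel=[[0.05,0.3,0.3],[0.06,0.8,0.3],[0.06,0.8,0],[0.04,0.4,0],[0,0.1,0],[0,0,0]], grip=[1,1,1,1,1,1])

```text
time_s: 13.3
ee_pos: [0.5572, 0.1432, 0.16]
eef_rot: [-1.571, -0.001, -2.861]
force: [-0.1, -0.3, -0.2]
grip_width: 0.0006
```

```bash
python3 w.py w7.png
```

```text
unit [-0.00070492  0.07172271] [0.55719161 0.1432018  0.15999094] [-1.57075155e+00 -6.97453314e-04 -2.86067883e+00] [-0.08981398 -0.25575359 -0.20143285]
[[245.  75.]
 [520.  75.]
 [484. 321.]
 [251. 321.]
 [462. 163.]
 [447. 283.]]
```

View pics/w7.png

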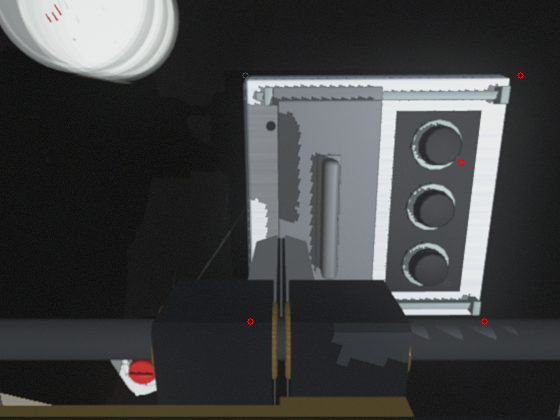

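Request:
play_rows(twist=[[0,0,0],[0,0,0],[0,0,0],[0,0,0]], travel=[[0,0,-0.6],[0,0,-0.5],[0,0,-0.12],[0,0,0]], grip=[1,1,1,1])

```text
time_s: 13.75
ee_pos: [0.5573, 0.1421, 0.0991]
eef_rot: [-1.571, -0.001, -2.863]
force: [-0.3, -0.4, 0.5]
grip_width: 0.0004
```

Request:
play_rows(twist=[[0,0,0],[0,0,0],[0,0,0],[0,0,0],[0,0,0],[0,0,0]], travel=[[0.028,-0.096,0],[0.028,-0.096,0],[0.028,-0.096,0],[0.028,-0.096,0],[0.028,-0.096,0],[0.028,-0.096,0]], grip=[1,1,1,1,1,1])

```text
time_s: 14.35
ee_pos: [0.5661, 0.1141, 0.0998]
eef_rot: [-1.571, 0.001, -2.862]
force: [-0.1, 4.8, 2.9]
grip_width: 0.0006
```

Request:
play_rows(twist=[[0,0,0],[0,0,0],[0,0,0],[0,0,0],[0,0,0],[0,0,0],[0,0,0],[0,0,0],[0,0,0],[0,0,0],[0,0,0],[0,0,0]], travel=[[0.028,-0.096,0],[0.028,-0.096,0],[0.028,-0.096,0],[0.028,-0.096,0],[0.028,-0.096,0],[0.028,-0.096,0],[0.028,-0.096,0],[0.028,-0.096,0],[0.028,-0.096,0],[0.028,-0.096,0],[0.014,-0.048,0],[0,0,0]], grip=[1,1,1,1,1,1,1,1,1,1,1,1])

```text
time_s: 15.55
ee_pos: [0.5804, 0.0632, 0.0992]
eef_rot: [-1.57, -0.001, -2.862]
force: [0.6, 0.2, 0.1]
grip_width: 0.0006
```

Request:
play_rows(twist=[[0,0,0],[0,0,0],[0,0,0],[0,0,0]], travel=[[0.0056,-0.0192,0],[0.0056,-0.0192,0],[0.0056,-0.0192,0],[0,0,0]], grip=[1,1,1,1])

```text
time_s: 15.95
ee_pos: [0.5811, 0.061, 0.0992]
eef_rot: [-1.571, -0.001, -2.862]
force: [-1.9, 3.6, -0.2]
grip_width: 0.0004
```

Request:
play_rows(twist=[[0,0,0],[0,0,0],[0,0,0]], travel=[[0.0056,-0.0192,0],[0.0056,-0.0192,0],[0,0,0]], grip=[1,1,1])

```text
time_s: 16.25
ee_pos: [0.5817, 0.0589, 0.0992]
eef_rot: [-1.571, -0.001, -2.862]
force: [-3.0, 3.4, -1.4]
grip_width: 0.0006
```

Request:
play_rows(twist=[[0,0,0],[0,0,0],[0,0,0],[0,0,0]], travel=[[0.0056,-0.0192,0],[0.0056,-0.0192,0],[0.0056,-0.0192,0],[0,0,0]], grip=[1,1,1,1])

```text
time_s: 16.65
ee_pos: [0.5829, 0.0561, 0.0994]
eef_rot: [-1.571, 0.0, -2.862]
force: [-2.7, 1.6, -1.9]
grip_width: 0.0004
```

Request:
play_rows(twist=[[0,0,0],[0,0,0],[0,0,0]], travel=[[0.0056,-0.0192,0],[0.0056,-0.0192,0],[0,0,0]], grip=[1,1,1])

```text
time_s: 16.95
ee_pos: [0.5835, 0.0541, 0.0995]
eef_rot: [-1.571, 0.0, -2.862]
force: [-0.8, 1.7, -3.0]
grip_width: 0.0008
```

Request:
play_rows(twist=[[0,0,0],[0,0,0]], travel=[[0.0056,-0.0192,0],[0,0,0]], grip=[1,1])

```text
time_s: 17.15
ee_pos: [0.5837, 0.0532, 0.0995]
eef_rot: [-1.571, 0.0, -2.862]
force: [-1.7, 3.4, -2.1]
grip_width: 0.0004
```

Request:
play_rows(twist=[[0,0,0],[0,0,0]], travel=[[0.0056,-0.0192,0],[0,0,0]], grip=[1,1])

```text
time_s: 17.35
ee_pos: [0.584, 0.0524, 0.0995]
eef_rot: [-1.571, 0.0, -2.862]
force: [-1.2, 3.7, -2.9]
grip_width: 0.0006
```

Request:
play_rows(twist=[[0,0,0],[0,0,0]], travel=[[0.0056,-0.0192,0],[0,0,0]], grip=[1,1])

```text
time_s: 17.55
ee_pos: [0.584, 0.0522, 0.0995]
eef_rot: [-1.572, 0.0, -2.861]
force: [-3.0, 9.4, -1.7]
grip_width: 0.0005
```

Request:
play_rows(twist=[[0,0,0],[0,0,0]], travel=[[0.0028,-0.0096,0],[0,0,0]], grip=[1,1])

```text
time_s: 17.75
ee_pos: [0.5841, 0.0521, 0.0995]
eef_rot: [-1.573, -0.0, -2.861]
force: [-3.6, 12.1, -2.0]
grip_width: 0.0004
```

Request:
play_rows(twist=[[0,0,0],[0,0,0],[0,0,0],[0,0,0],[0,0,0],[0,0,0],[0,0,0]], travel=[[-0.028,0.096,0],[-0.056,0.192,0],[0,0,0.5],[0,0,0.8],[0,0,0.6],[0,0,0.2],[0,0,0]], grip=[1,1,1,1,1,1,1])

```text
time_s: 18.45
ee_pos: [0.5805, 0.0654, 0.2055]
eef_rot: [-1.57, 0.002, -2.862]
force: [-0.9, -0.2, 0.8]
grip_width: 0.0003
```

```bash
python3 w.py w8.png
```

```text
unit [ 0.00010324 -0.00947957] [0.58053348 0.0654225  0.20551038] [-1.56987469e+00  2.39405706e-03 -2.86168779e+00] [-0.90507576 -0.18060311  0.76062075]
[[151.  83.]
 [384.  82.]
 [371. 296.]
 [168. 296.]
 [321. 156.]
 [318. 259.]]
```

View pics/w8.png

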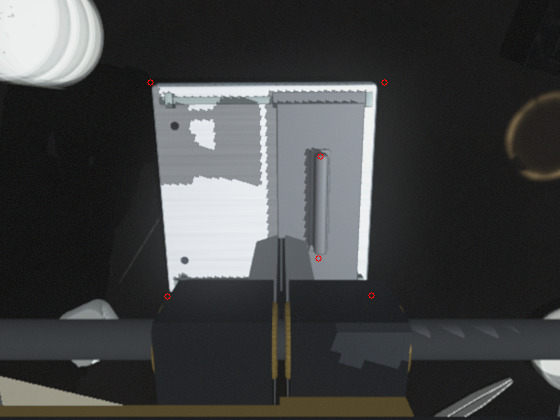

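The picture shows the cover home: its shoe is against the right-hand stop near (367,98), with the rib at column 321. The robot is clear of everything, so I'm handing in.

```bash
python3 -c "
from h import *
print(ctrl.hand_in())"
```

```text
the job is handed in; nothing more can be done
None
```

The job was done in the order asked and handed in at about 18.6 s, well under the 64 s limit. The interface gave no verdict.

- **Cover open:** I slid the cover aside by its rib until it met the stop. The force rose to about 13 N and the cover stopped moving.
- **Free key:** I felt the front key first and it was the free one, giving 2–3 N over the first few millimetres. At the bottom it had gone down about 6 mm and the force rose to about 11 N. I held it there for about 1 s, then let it up. I never touched the other two keys.
- **Cover home:** I slid the cover back until it met the home stop, where the force rose to about 12 N. Its travel between the two stops agreed with the stated 80 mm to within about 1 mm.

**Last checks:** The final wrist picture shows the cover shoe at its end stop and the gripper clear, about 0.2 m up. I did not take a final top view of the loose items. I felt no unexpected contact, and the arm stayed clear of them on every path.

**Disagreement:** My first fit of the unit from the top picture was about 3 mm off sideways. The wrist camera's scale also read about 5% small. I corrected both using the wrist view of the keys and the stop contact before pressing. The key detector's reports were unreliable, so I read the key positions from the picture myself.

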